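Power up the video rig: main lever, then supply lever

TASK

Power up the video rig: with the fingertips, push the T-handle lever of the grey main power box over until it snaps into its other position, and only then push the ball lever of the aluminium supply unit over in the same way. Just push, do not pick anything up: both boxes stay where they stand, and the adapter, tape roll, mug and plug are left alone. Finish with both levers over and the hand clear.

Things in the scene. Friction and masses are not known exactly. Their poses are not given: they have to be found in the camera images.
- main_box: Main power box: grey painted steel, 3.0 to 4.5 kg, four round black outlets flush in its top; lever with a T-handle. Its base is 150 x 170 mm and 80 mm high, standing loose on rubber feet; origin at the centre of its underside, z up. A steel lever sits at the middle of the top and swings in the box's own x-z plane: OFF it leans 0.5 rad (29 degrees) from upright towards the box's -x, ON it leans 0.5 rad towards the box's +x. 
- main_lever (a joint): Angle of the main power box's T-handle lever: 0 = OFF stop, 1.0 rad = ON stop. The pivot is 85 mm above the box's underside, over its origin; 60 mm from the pivot is the crossbar. An over-centre spring holds it against its stop at either end: about 5 N at the tip to start it moving, less towards the middle, and past the middle (0.5 rad) it snaps over by itself. Nothing else stands higher than 14 mm above the box top.
- main_tip (a point): Centre of the black crossbar of the T-handle (a bar 16 mm thick, 60 mm long along the box's y) on the 10 mm thick lever; it moves with the lever. About 138 mm above the table when OFF or ON, 145 mm when upright.
- supply_box: Supply unit: bare aluminium, 2.6 to 3.9 kg, a round fan grille and a set of slots in its top; lever with a ball. Its base is 150 x 170 mm and 80 mm high, standing loose on rubber feet; origin at the centre of its underside, z up. A steel lever sits at the middle of the top and swings in the box's own x-z plane: OFF it leans 0.5 rad (29 degrees) from upright towards the box's -x, ON it leans 0.5 rad towards the box's +x. 
- supply_lever (a joint): Angle of the supply unit's ball lever: 0 = OFF stop, 1.0 rad = ON stop. The pivot is 85 mm above the box's underside, over its origin; 60 mm from the pivot is the ball's centre. An over-centre spring holds it against its stop at either end: about 5 N at the tip to start it moving, less towards the middle, and past the middle (0.5 rad) it snaps over by itself. Nothing else stands higher than 14 mm above the box top.
- supply_tip (a point): Centre of the black ball, 26 mm across, on the end of the supply unit's 10 mm thick lever; it moves with the lever. About 138 mm above the table when OFF or ON, 145 mm when upright.
- adapter: Bystander: black power adapter lying flat, 55 x 120 x 32 mm; origin at the centre of its underside.
- tape_roll: Bystander: brown roll of packing tape lying flat, 84 mm across, 24 mm high; origin at the centre of its underside.
- mug: Bystander: white mug, 72 mm across, 85 mm high, handle at its +y; origin at the centre of its underside.
- plug: Bystander: black rubber plug, 40 mm across, 56 mm high, standing with its two 16 mm brass pins up; origin at the centre of its underside.
Things that resemble listed ones, but are neither listed nor needed, are in the scene too. Leave any brown or purple look-alike of the main_box alone.

How it is judged (in metres and radians):
On the way, in this order (a step that is already met when the one before it is completed fails the run):
1. the main T-handle lever is snapped over while the supply's ball lever is still off (value of joint main_lever above 0.9 rad and value of joint supply_lever below 0.3 rad), for 0.2 s.
2. the supply's ball lever is snapped over, the main lever still on (value of joint each of supply_lever, main_lever above 0.9 rad), for 0.2 s.
At the end, for the whole second after the job is handed in: Both levers rest at their ON stops (joint above 0.9 of 1.0 rad); both boxes stand flat, at rest, within 30 mm of where they were; each bystander is within 20 mm of where it was (all of step 2 and distance of each of main_box, supply_box from where it was at the start of the episode below 0.03 m and angle between each of main_box, supply_box's own z axis and vertical below 0.05 rad and linear speed of each of main_box, supply_box below 0.02 m/s and distance of each of adapter, tape_roll, mug, plug from where it was at the start of the episode below 0.02 m); the robot touches nothing.
It fails at once if a box is lifted, tipped or shoved more than 30 mm (distance of any of main_box, supply_box from where it was at the start of the episode above 0.03 m or height (world z) of any of main_box, supply_box above 0.012 m or angle between any of main_box, supply_box's own z axis and vertical above 0.15 rad).
It fails at once if a bystander is lifted, tipped or moved more than 20 mm (distance of any of adapter, tape_roll, mug, plug from where it was at the start of the episode above 0.02 m or angle between any of adapter, tape_roll, mug, plug's own z axis and vertical above 0.35 rad).
It also fails if it takes over 43 s, if anything falls off the work surface, if the arm or the gripper's body presses on something with over 40 N, if the wrist force passes 120 N, or if a joint passes its speed limit or range.

ROBOT

A 6-joint arm with a two-finger parallel gripper is mounted at the origin on the work surface. World frame = base frame: x ahead of the robot, y to its left, z up, the work surface at z = 0. Lengths are in mm, angles in rad, forces in N, time in s.
With the tool pointing down it reaches from about 375 to 825 mm from the base axis. Payload 5.5 kg.
Tool frame: the origin (TCP) lies midway between the tips of the shut fingers; the grasp point (between the pads) lies 19 mm behind it (ctrl.tcp_to_grasp is the distance from the TCP to the grasp point, in mm); z points along the fingers, y is the line along which they close (so a half turn about z gives the same grasp; the last joint's range is limited). The gripper opens to 85 mm and grips with 20 to 120 N. Pads are 22 mm wide; open, the fingers measure 114 mm over their backs; the gripper's body (76 mm by 85 mm) begins 54 mm behind the grasp point. The pads swing forward as they close: fully open they stand 13 mm farther back than shut.
Start: joints at [1.249, 0.314, -0.047, 1.21, 0, 1.571], TCP at [189.761, 569.197, 231.299] pointing down, gripper open.
Joint ranges: [-2.67, 2.67], [-0.69, 1.73], [-1.03, 1.25], [-2.08, 2.16], [-1.42, 1.45], [-3.14, 3.14]. Speed limits (rad/s): [2.39, 2.39, 3.01, 3.14, 3.14, 3.14].

INTERFACE

Orientations are given as a 3x3 rotation matrix whose columns are the frame's x, y, z axes.
In Python, from station import ctrl, viewer gives the robot as it stands.
- The arm moves only by the tool drive_tool, never from a script. Its argument "targets" is a list that holds one entry, the list of rows, each a list of 7 numbers: the turn, a rotation vector about the tool's x, y, z in degrees, then the shift along the tool's x, y, z in m, then the closure, from 0 (fully open) to 1 (shut). In form: [[[rx, ry, rz, dx, dy, dz, grip], ...]]. A call has 1 to 5 rows; each row is the pose to reach, as a shift and turn from the pose commanded when the call began, along the tool's axes at that moment; what a row does not reach only later rows make up. A row lasts 1/8 s, in which the tool goes at most 62.5 mm and 10.7 degrees, less where a joint would pass 70% of its speed; a pose out of reach is approached as far as the arm can. A call with a gripper value outside its range is refused whole. The fingers move at their own pace and stop on an object; "force" is the grip in N (left out, the last holds). Time passes only in rows, so rows that repeat a pose let the fingers close. It gives the time, the measured TCP pose, the force, the opening and the grip force at its end, in the units of the state.
- ctrl.get_obs(): the state, without advancing time (a new reading comes with each control period).
- viewer.read_camera(name): name is "scene" or "top"; returns a dict with "frame" (420x560x3 uint8, red, green, blue), "fx", "fy", "cx", "cy" (pixels), "dist_coeffs" ([k1, k2, p1, p2, k3] as OpenCV has them; the pictures are not rectified), "rvec" (rotation vector, rad) and "tvec" (3), from world to camera coordinates, as OpenCV has them. Camera axes: x right, y down, z forward; pixel columns grow to the right and rows downward; lengths in mm; the calibration is good to about 2 mm. A picture is of the moment at which its call begins. There is no depth.
- ctrl.hand_in(): hands the job in; it is judged then, once.
The state is a dict: "time_s": time; "joint_pos": joint angles; "qd": joint speeds; "joint_efforts": joint torques, N m; "eef_pos": TCP position; "eef_rot": TCP orientation; "contact_force": force on the tool from outside, world axes, zero at the start; "ft_torque": the same for the moment, N m; "gripper_width": finger opening in mm; "grasp_force": force on a finger pad.
Only numpy, scipy, OpenCV 4.12 (cv2) and the standard library are available. Lean on these libraries where they do the work, as an engineer would, in place of code of your own. Each camera call takes 0.05 s, during which the arm holds its last target. There are 200 camera calls.

## Working session

There is one attempt and no reset: what is moved stays moved. The work goes in short steps, Python scripts to look and compute and a tool call to move; the robot and the scene stay as the last step left them, time stands still between calls to the robot, and variables do not carry over. Pictures are saved under pics/ and viewed, at most 10 in all, crops included, and the job is handed in when it is done.

Besides the shell and the picture viewer there is one more tool, called after ">>>" as name(argument=value, ...) on one line, values as JSON. drive_tool: Moves the arm, as the interface text tells. Its arguments: {"type":"object","properties":{"targets":{"type":"array"},"force":{"type":"number"}},"required":["targets"]}

```bash
mkdir -p pics
cat > h.py <<'E'
import numpy as np, cv2
from station import ctrl, viewer
def cam(n):
    c=viewer.read_camera(n)
    K=np.array([[c['fx'],0,c['cx']],[0,c['fy'],c['cy']],[0,0,1.]])
    return c,K,np.array(c['dist_coeffs'],float),np.array(c['rvec'],float),np.array(c['tvec'],float)
def unproj(m,px,z):
    c,K,d,r,t=m
    R=cv2.Rodrigues(r)[0]; t=t.reshape(3)
    p=cv2.undistortPoints(np.array([[px]],float),K,d)[0,0]
    o=-R.T@t; v=R.T@np.array([*p,1])
    return o+v*(z-o[2])/v[2]
def proj(m,P):
    c,K,d,r,t=m
    return cv2.projectPoints(np.array(P,float).reshape(-1,1,3),r,t,K,d)[0][:,0]
def save(m,name): cv2.imwrite('pics/'+name,m[0]['frame'][:,:,::-1])
E
python3 - <<'E'
from h import *
for n in('top','scene'):
    m=cam(n); save(m,n+'0.png'); R=cv2.Rodrigues(m[3])[0]; print(n,-R.T@m[4].reshape(3))
o=ctrl.get_obs(); print(o['eef_pos'],o['eef_rot'],o['time_s'],o['gripper_width'])
E
```

```text
top [ 333.27609158   12.2676531  1677.33429045]
scene [1248.95018432 -343.33003467  999.60005739]
[189.59868408 568.70361981 230.49813877] [[-9.48661561e-01  3.16292572e-01 -5.01854753e-04]
 [ 3.16292971e-01  9.48660367e-01 -1.50482431e-03]
 [ 1.24961297e-07 -1.58630211e-03 -9.99998742e-01]] 0.1 85.76870370515698
```

View pics/top0.png

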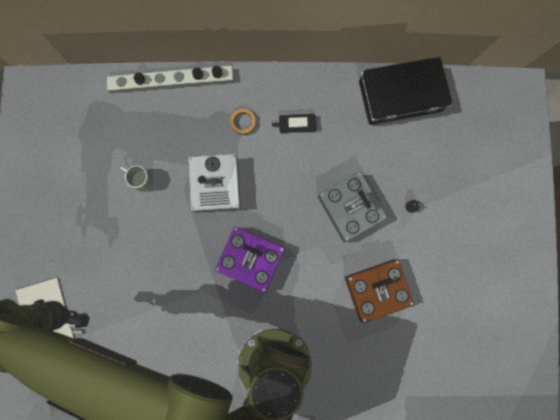

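View pics/scene0.png

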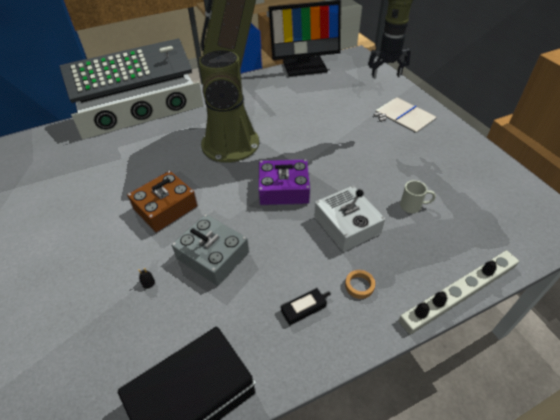

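The top view shows the grey main box near pixel (352,207) and the aluminium supply near (214,182). The purple (250,258) and brown (380,290) look-alikes stand nearer the base. I'll zoom in on the two boxes.

Run:
```python
from h import *
t=cv2.imread('pics/top0.png'); s=cv2.imread('pics/scene0.png')
f=lambda im,x,y,w,h:cv2.resize(im[y:y+h,x:x+w],(400,300),interpolation=cv2.INTER_CUBIC)
cv2.imwrite('pics/crop.png',np.vstack([np.hstack([f(t,300,162,100,75),f(t,165,145,100,75)]),np.hstack([f(s,160,205,100,75),f(s,300,178,100,75)])]))
```

```text
(no output)
```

View pics/crop.png

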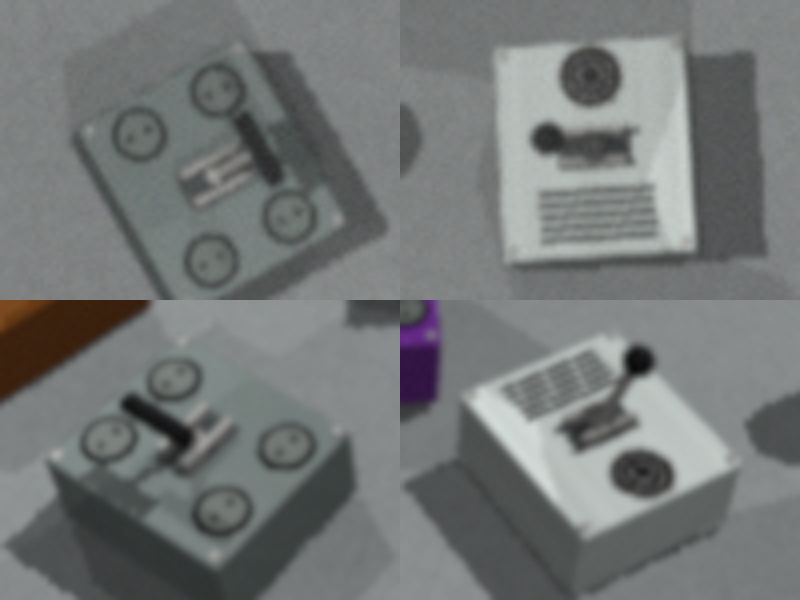

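Run:
```python
from h import *
from scipy.optimize import least_squares
T=cam('top');S=cam('scene')
C=[(-75,-85),(-75,85),(75,85),(75,-85)]
data={'main':(T,[(320,195.25),(360,173.25),(385,217.5)],(364.75,199),S,[(172.5,244.25),(206.25,215.5),(246.25,237.5),(214.5,270.5)],(160+157/4,205+121/4)),
'supply':(T,[(189.25,157),(235.5,155),(238,208.75),(191.75,210.5)],(201.75,179.25),S,[(316.25,202.5),(353,187.5),(384.25,218.75),(346.25,236)],(300+238/4,178+60/4))}
for n,(T,a,ta,S,b,tb) in data.items():
    pt=unproj(T,ta,138);ps=unproj(S,tb,138)
    A=[unproj(T,p,80)for p in a];B=[unproj(S,p,80)for p in b]
    print(n,'tip top',pt.round(1),'tip scene',ps.round(1)); print(np.array(A)[:,:2].round(0).tolist(),np.array(B)[:,:2].round(0).tolist())
    ctr=np.mean(B,0)
    def res(q,full=False):
        c,s=np.cos(q[2]),np.sin(q[2]); R=np.array([[c,-s],[s,c]])
        P=np.array([R@np.array(k)+q[:2] for k in C]); r=[]
        for M in(A,B):
            for k in M: d=P-k[:2]; r+=list(d[np.argmin((d**2).sum(1))])
        tip=R@np.array([-28.8,0])+q[:2]
        return np.r_[r,tip-pt[:2],tip-ps[:2]]
    best=min((least_squares(res,[*ctr[:2],y0]) for y0 in np.arange(-3.1,3.1,.4)),key=lambda r:r.cost)
    print('pose',best.x.round(3),'rms',np.sqrt(np.mean(best.fun**2)).round(1), 'x axis',np.cos(best.x[2]).round(3),np.sin(best.x[2]).round(3), best.fun[-4:].round(1))
```

```text
main tip top [ 514.3 -266.7  138. ] tip scene [ 517.8 -268.4  138. ]
[[533.0, -138.0], [602.0, -264.0], [464.0, -340.0]] [[466.0, -344.0], [403.0, -220.0], [538.0, -141.0], [607.0, -263.0]]
pose [ 500.571 -241.275    2.084] rms 5.3 x axis -0.491 0.871 [ 0.4  0.4 -3.1  2.1]
supply tip top [573.3 219.9 138. ] tip scene [574.6 218.3 138. ]
[[653.0, 268.0], [659.0, 124.0], [491.0, 115.0], [485.0, 257.0]] [[505.0, 111.0], [498.0, 251.0], [656.0, 264.0], [662.0, 125.0]]
pose [575.871 189.457  -1.512] rms 5.0 x axis 0.059 -0.998 [ 0.9 -1.7 -0.5 -0.1]
```

```bash
cat >> h.py <<'E'
from scipy.spatial.transform import Rotation as Ro
def plan(*wps):
    "wps: (x,y,z,yaw of tool x in deg); prints turn (deg) and shift (m) from present pose"
    o=ctrl.get_obs(); R=np.array(o['eef_rot']); p=np.array(o['eef_pos'])
    print('t',o['time_s'],'at',p.round(1),'yaw',np.degrees(np.arctan2(R[1,0],R[0,0])).round(1))
    for x,y,z,a in wps:
        a=np.radians(a); G=np.array([[np.cos(a),np.sin(a),0],[np.sin(a),-np.cos(a),0],[0,0,-1]])
        print(Ro.from_matrix(R.T@G).as_rotvec(degrees=True).round(1).tolist(),(R.T@(np.array([x,y,z])-p)/1e3).round(4).tolist())
E
python3 - <<'E'
from h import *
plan((460,330,230,161.6),(580,0,230,161.6),(537.6,-306,230,119.4))
T=cam('top'); print(unproj(T,(413,206),72),unproj(T,(136,177),85))
E
```

```text
t 0.2 at [189.7 568.9 230.8] yaw 161.6
[-0.1, 0.0, -0.0] [-0.332, -0.1411, 0.0009]
[-0.1, 0.0, -0.0] [-0.5502, -0.4162, 0.0012]
[-0.1, 0.0, 42.2] [-0.6068, -0.7199, 0.0015]
[ 500.27643543 -431.05866247   72.        ] [588.99040028 433.09959151  85.        ]
```

>>> drive_tool(targets=[[[0,0,0,-0.055,-0.024,0,1],[0,0,0,-0.11,-0.047,0,1],[0,0,0,-0.165,-0.07,0,1],[0,0,0,-0.22,-0.094,0,1],[0,0,0,-0.275,-0.117,0,1]]], force=60)

```text
time_s: 0.88
eef_pos: [414.8, 369.8, 231.4]
eef_rot: [[-0.949, 0.316, 0.0], [0.316, 0.949, 0.0], [-0.0, 0.0, -1.0]]
contact_force: [0.5, 0.6, -0.5]
gripper_width: 0.1
grasp_force: 0.0
```

>>> drive_tool(targets=[[[0,0,0,-0.05,-0.03,0,1],[0,0,0,-0.09,-0.075,0,1],[0,0,0,-0.125,-0.125,0,1],[0,0,0,-0.16,-0.175,0,1],[0,0,0,-0.195,-0.225,0,1]]])

```text
time_s: 1.5
eef_pos: [527.8, 94.2, 231.4]
eef_rot: [[-0.949, 0.316, 0.0], [0.316, 0.949, 0.0], [-0.0, 0.0, -1.0]]
contact_force: [1.2, 0.8, -0.3]
gripper_width: 0.0
grasp_force: 0.0
```

>>> drive_tool(targets=[[[0,0,0,-0.04,-0.045,0,1],[0,0,10,-0.07,-0.09,0,1],[0,0,20,-0.09,-0.15,0,1],[0,0,30,-0.1,-0.21,0,1],[0,0,40,-0.11,-0.27,0,1]]])

```text
time_s: 2.12
eef_pos: [546.0, -196.8, 231.2]
eef_rot: [[-0.518, 0.855, 0.0], [0.855, 0.518, 0.0], [-0.0, 0.0, -1.0]]
contact_force: [1.6, -0.0, 0.3]
gripper_width: -0.3
grasp_force: 0.0
```

Run:
```python
from h import *
plan((537.6,-306,230,119.4),(537.6,-306,124,119.4))
```

```text
t 2.125 at [ 546.  -196.8  231.2] yaw 121.2
[0.0, 0.0, 1.8] [-0.089, -0.0638, 0.0012]
[0.0, 0.0, 1.8] [-0.089, -0.0638, 0.1072]
```

>>> drive_tool(targets=[[[0,0,1,-0.045,-0.032,0,1],[0,0,1.8,-0.089,-0.064,0,1],[0,0,1.8,-0.089,-0.064,0.02,1],[0,0,1.8,-0.089,-0.064,0.03,1],[0,0,1.8,-0.089,-0.064,0.03,1]]])

```text
time_s: 2.75
eef_pos: [537.9, -303.2, 200.4]
eef_rot: [[-0.497, 0.868, -0.002], [0.868, 0.497, 0.001], [0.002, -0.001, -1.0]]
contact_force: [-0.2, 0.4, 1.2]
gripper_width: -0.1
grasp_force: 0.0
```

Run:
```python
from h import *
plan((537.6,-306,124,119.4))
T=cam('top');S=cam('scene')
f=lambda im,x,y,w,h:cv2.resize(im[y:y+h,x:x+w],(400,300),interpolation=cv2.INTER_CUBIC)
cv2.imwrite('pics/c2.png',np.hstack([f(T[0]['frame'],300,162,100,75),f(S[0]['frame'],145,165,120,90)])[:,:,::-1])
```

```text
t 2.75 at [ 537.9 -303.2  200.4] yaw 119.8
[-0.1, -0.1, 0.4] [-0.0024, -0.0016, 0.0764]
```

View pics/c2.png

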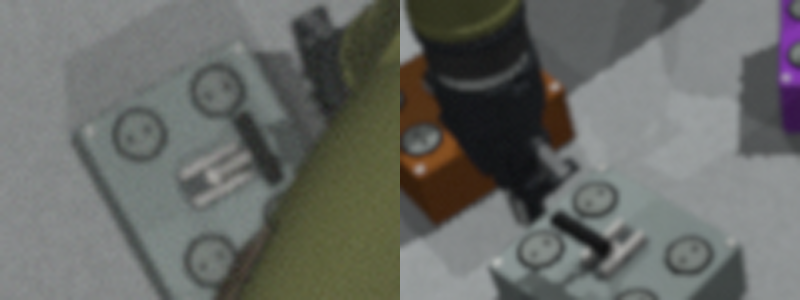

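The picture shows the shut fingers on the OFF side of the T-bar, clear of the box. I'll descend and push.

>>> drive_tool(targets=[[[0,0,0,-0.002,-0.001,0.03,1],[0,0,0,-0.002,-0.001,0.06,1],[0,0,0,-0.002,-0.001,0.075,1],[0,0,0,0.005,-0.001,0.075,1],[0,0,0,0.012,-0.001,0.075,1]]])

```text
time_s: 3.48
eef_pos: [532.2, -294.0, 127.6]
eef_rot: [[-0.497, 0.868, 0.001], [0.868, 0.497, -0.001], [-0.001, 0.001, -1.0]]
contact_force: [-0.5, -0.6, 0.0]
gripper_width: -0.6
grasp_force: 0.0
```

>>> drive_tool(targets=[[[0,0,0,0.006,0,0,1],[0,0,0,0.012,0,0,1],[0,0,0,0.018,0,0,1],[0,0,0,0.024,0,0,1],[0,0,0,0.03,0,0,1]]])

```text
time_s: 4.1
eef_pos: [520.1, -271.4, 129.4]
eef_rot: [[-0.495, 0.869, 0.007], [0.869, 0.495, -0.007], [-0.01, 0.003, -1.0]]
contact_force: [3.7, -6.6, 4.4]
gripper_width: 0.0
grasp_force: 3.4
```

>>> drive_tool(targets=[[[0,0,0,0.006,0,0.002,1],[0,0,0,0.012,0,0.004,1],[0,0,0,0.018,0,0.005,1],[0,0,0,0.024,0,0.005,1],[0,0,0,0.03,0,0.005,1]]])

```text
time_s: 4.72
eef_pos: [501.2, -241.4, 120.9]
eef_rot: [[-0.497, 0.868, -0.001], [0.868, 0.497, 0.001], [0.001, -0.001, -1.0]]
contact_force: [-0.3, 0.4, 0.4]
gripper_width: 0.0
grasp_force: 0.0
```

Run:
```python
from h import *
plan()
T=cam('top');S=cam('scene')
f=lambda im,x,y,w,h:cv2.resize(im[y:y+h,x:x+w],(400,300),interpolation=cv2.INTER_CUBIC)
cv2.imwrite('pics/c3.png',np.hstack([f(T[0]['frame'],300,162,100,75),f(S[0]['frame'],160,205,100,75)])[:,:,::-1])
```

```text
t 4.725 at [ 501.2 -241.4  120.9] yaw 119.8
```

View pics/c3.png

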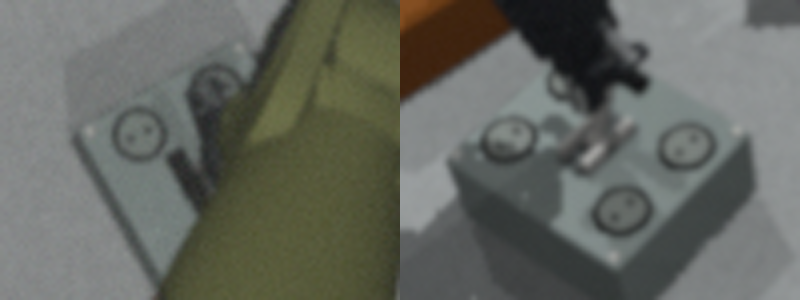

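The T-bar is now on the far side (top crop around (190,180)) and the box corners haven't moved, so the main lever has snapped over. Next I'll retract upward and go to the supply unit.

>>> drive_tool(targets=[[[0,0,0,-0.005,0,-0.03,1],[0,0,0,-0.005,0,-0.08,1],[0,0,0,-0.005,0,-0.11,1],[0,0,0,-0.005,0,-0.11,1],[0,0,0,-0.005,0,-0.11,1]]])

```text
time_s: 5.45
eef_pos: [504.0, -246.4, 230.6]
eef_rot: [[-0.496, 0.868, -0.001], [0.868, 0.496, 0.0], [0.001, -0.0, -1.0]]
contact_force: [-0.6, 1.1, -1.0]
gripper_width: -0.4
grasp_force: 0.0
```

Run:
```python
from h import *
plan((571.3,264.5,230,93.4))
```

```text
t 5.45 at [ 504.  -246.4  230.6] yaw 119.8
[-0.0, -0.0, 26.4] [0.4101, 0.312, 0.0007]
```

>>> drive_tool(targets=[[[0,0,3,0.041,0.031,0,1],[0,0,6,0.082,0.062,0,1],[0,0,9,0.123,0.093,0,1],[0,0,12,0.164,0.124,0,1],[0,0,15,0.205,0.156,0,1]]])

```text
time_s: 6.08
eef_pos: [537.1, 10.5, 229.6]
eef_rot: [[-0.253, 0.967, -0.003], [0.967, 0.253, -0.0], [0.001, -0.003, -1.0]]
contact_force: [0.8, 0.2, 0.9]
gripper_width: -0.1
grasp_force: 0.0
```

Run:
```python
from h import *
plan((571.3,264.5,230,93.4))
```

```text
t 6.075 at [537.1  10.5 229.6] yaw 104.7
[-0.1, -0.0, 11.3] [0.2371, 0.0974, -0.0005]
```

>>> drive_tool(targets=[[[0,0,3,0.05,0.02,0,1],[0,0,6,0.105,0.043,0,1],[0,0,9,0.16,0.066,0,1],[0,0,11.3,0.21,0.086,0,1],[0,0,11.3,0.237,0.097,0,1]]])

```text
time_s: 6.7
eef_pos: [570.4, 265.2, 229.0]
eef_rot: [[-0.062, 0.998, -0.003], [0.998, 0.062, -0.001], [-0.001, -0.003, -1.0]]
contact_force: [0.6, -0.6, 0.7]
gripper_width: 0.1
grasp_force: 0.0
```

>>> drive_tool(targets=[[[0,0,0,0,0,0.03,1],[0,0,0,0,0,0.03,1],[0,0,0,0,0,0.03,1]]])

```text
time_s: 7.08
eef_pos: [571.1, 262.2, 201.0]
eef_rot: [[-0.06, 0.998, -0.001], [0.998, 0.06, -0.001], [-0.001, -0.001, -1.0]]
contact_force: [1.0, 1.0, 0.3]
gripper_width: 0.2
grasp_force: 0.0
```

Run:
```python
from h import *
plan((571.3,264.5,124,93.4))
T=cam('top');S=cam('scene')
f=lambda im,x,y,w,h:cv2.resize(im[y:y+h,x:x+w],(400,300),interpolation=cv2.INTER_CUBIC)
cv2.imwrite('pics/c4.png',np.hstack([f(T[0]['frame'],165,145,100,75),f(S[0]['frame'],300,148,120,90)])[:,:,::-1])
```

```text
t 7.075 at [571.1 262.2 201. ] yaw 93.4
[-0.1, 0.0, 0.0] [0.0023, 0.0005, 0.077]
```

View pics/c4.png

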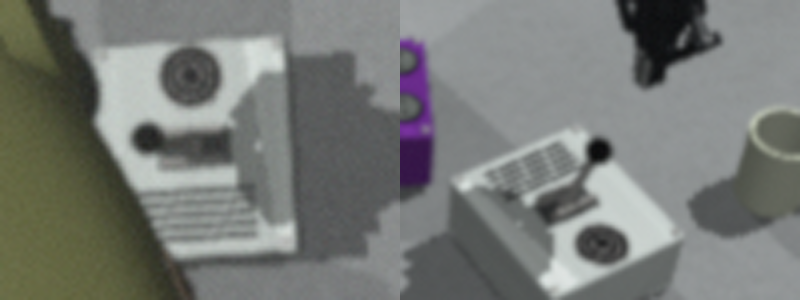

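The picture shows the fingers beyond the ball on its OFF side, and the mug is well clear. I'll descend and push toward -tool x.

>>> drive_tool(targets=[[[0,0,0,0.002,0,0.03,1],[0,0,0,0.002,0,0.06,1],[0,0,0,0.002,0,0.077,1],[0,0,0,-0.005,0,0.077,1],[0,0,0,-0.012,0,0.077,1]]])

```text
time_s: 7.8
eef_pos: [573.0, 250.5, 125.6]
eef_rot: [[-0.06, 0.998, 0.002], [0.998, 0.06, 0.001], [0.0, 0.002, -1.0]]
contact_force: [0.5, 0.4, -0.0]
gripper_width: 0.2
grasp_force: 0.0
```

>>> drive_tool(targets=[[[0,0,0,-0.006,0,0,1],[0,0,0,-0.012,0,0,1],[0,0,0,-0.018,0,0.002,1],[0,0,0,-0.024,0,0.002,1],[0,0,0,-0.03,0,0.003,1]]])

```text
time_s: 8.43
eef_pos: [575.2, 222.6, 123.4]
eef_rot: [[-0.061, 0.998, 0.003], [0.998, 0.061, 0.004], [0.004, 0.003, -1.0]]
contact_force: [0.0, 3.8, 3.2]
gripper_width: -0.1
grasp_force: 1.8
```

>>> drive_tool(targets=[[[0,0,0,-0.006,0,0,1],[0,0,0,-0.012,0,0,1],[0,0,0,-0.018,0,0,1],[0,0,0,-0.024,0,0,1],[0,0,0,-0.024,0,0,1]]])

```text
time_s: 9.05
eef_pos: [575.4, 196.3, 121.1]
eef_rot: [[-0.06, 0.998, -0.0], [0.998, 0.06, -0.0], [-0.0, -0.0, -1.0]]
contact_force: [-0.8, 0.2, 0.8]
gripper_width: -0.4
grasp_force: 0.0
```

Run:
```python
from h import *
plan()
T=cam('top');S=cam('scene')
f=lambda im,x,y,w,h:cv2.resize(im[y:y+h,x:x+w],(400,300),interpolation=cv2.INTER_CUBIC)
cv2.imwrite('pics/c5.png',np.hstack([f(T[0]['frame'],165,145,100,75),f(S[0]['frame'],300,148,120,90)])[:,:,::-1])
```

```text
t 9.05 at [575.4 196.3 121.1] yaw 93.4
```

View pics/c5.png

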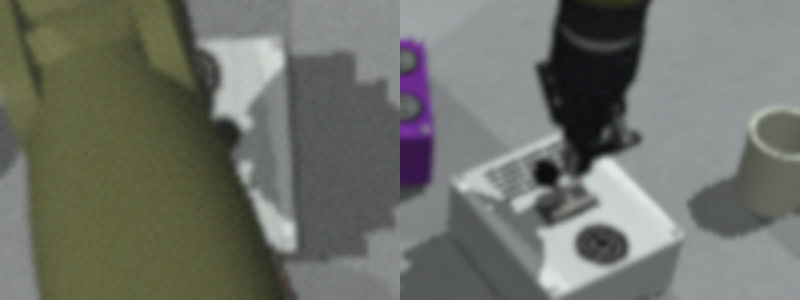

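The ball is now on the far side, near crop (545,175) in the scene view. I'll retract and check both levers.

>>> drive_tool(targets=[[[0,0,0,0.008,0,-0.03,1],[0,0,0,0.03,0,-0.08,1],[0,0,0,0.08,0,-0.11,1],[0,0,0,0.13,0,-0.11,1],[0,0,0,0.18,0,-0.11,1]]])

```text
time_s: 9.78
eef_pos: [564.6, 378.5, 232.2]
eef_rot: [[-0.06, 0.998, 0.001], [0.998, 0.06, 0.001], [0.001, 0.001, -1.0]]
contact_force: [0.5, 0.7, -0.8]
gripper_width: 0.1
grasp_force: 0.0
```

>>> drive_tool(targets=[[[0,0,0,0.04,0.03,-0.01,1],[0,0,0,0.04,0.03,-0.01,1],[0,0,0,0.04,0.03,-0.01,1]]])

```text
time_s: 10.15
eef_pos: [591.7, 418.1, 240.6]
eef_rot: [[-0.061, 0.998, -0.001], [0.998, 0.061, -0.001], [-0.001, -0.001, -1.0]]
contact_force: [-0.6, -0.2, -0.2]
gripper_width: -0.2
grasp_force: 0.0
```

Run:
```python
from h import *
plan()
S=cam('scene');T=cam('top')
f=lambda im,x,y,w,h:cv2.resize(im[y:y+h,x:x+w],(400,300),interpolation=cv2.INTER_CUBIC)
cv2.imwrite('pics/c6.png',np.vstack([np.hstack([f(M[0]['frame'],*a),f(M[0]['frame'],*b)]) for M,a,b in((T,(300,162,100,75),(165,145,100,75)),(S,(160,205,100,75),(300,178,100,75)))])[:,:,::-1])
```

```text
t 10.15 at [591.7 418.1 240.6] yaw 93.5
```

View pics/c6.png

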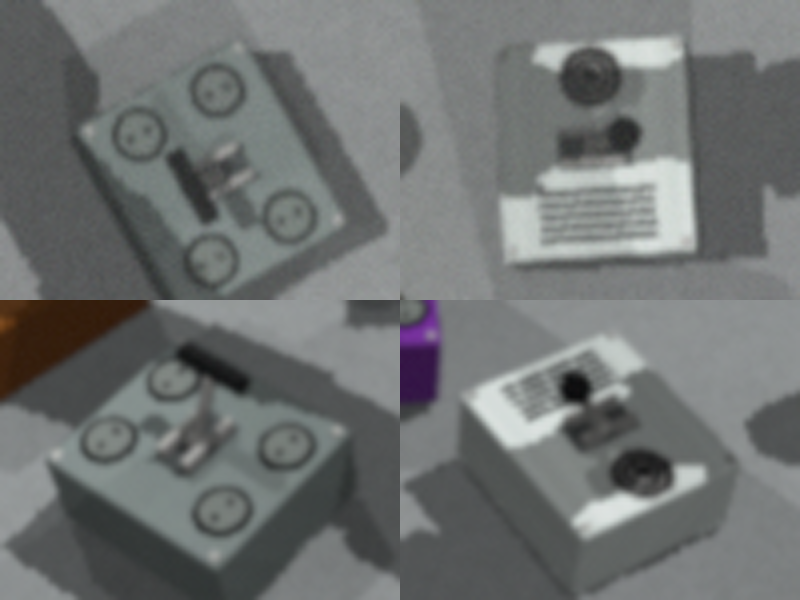

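Both levers are over (top-view crop: T-bar at (190,187), ball at (623,133)). The box corners are where they started, and the hand is 240 mm up and clear.

```bash
python3 -c "
from station import ctrl; print(ctrl.hand_in())"
```

```text
the job is handed in; nothing more can be done
None
```

The job is handed in: the main T-handle lever went over first, then the supply's ball lever; the final pictures show both over, neither box visibly moved, and the hand clear above the table at about 10 s on the robot's clock. The hand-in gave no verdict.

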